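# Unclamp a camera module and hold it up in the spring tongs

## Task

On the jig, turn the winged clamp knob clockwise (seen from above) until it clicks over into its open position and its steel tab is swung off the small square camera module. Then take the spring tongs by their rubber grips, squeeze them so that both jaws close on two opposite sides of the module, and lift it lens up about 10 cm above its seat; finish while holding it there steadily in the tongs, with nothing put down. Only the tongs may touch the module, never the gripper's fingers, and the other loose things on the bench stay where they are.

Things in the scene. Friction and masses are not known exactly. Their poses are not given: they have to be found in the camera images.
- jig: Fixed jig: dark steel base 120 x 84 x 12 mm, x = -34 to 86 mm, y = +-42 mm from the origin, which is at bench height under the module's seat (black post 18 x 18 mm, top 25 mm above the bench). The knob's upright axis is at x = 45 mm; a 47 mm high aluminium plunger block at x = 78 mm. The jig's -x side, roughly towards the robot, is open bench for bringing in the tongs.
- clamp_knob (a joint): Wing knob angle, rad: 0 clamped (its steel tab, 12 mm wide, 47 to 51 mm above the bench, points to the jig's -x, 2 mm over the lens); grows clockwise seen from above; stops at 0 and 1.3. Detent by a spring plunger: about 0.1 N m holds it at 0, fading to none at the crest at 0.65; beyond it it snaps on by itself to the stop at 1.3 (open, tab to the jig's +y, clear of the module).
- knob_grip (a point): Point on the knob's axis, 74 mm above the bench, in its copper wing: a flat bar 42 mm long along this point's x, 11 mm thick along y, from 52 to 86 mm above the bench, to be pinched across y from above. Turns with the knob; x points away from the tab. Keep fingertips above the tab's top (51 mm).
- module: Camera module, loose on the seat post: aluminium block 20 x 20 x 16 mm with a black lens barrel 15 mm across and 4 mm high on top, about 30 g. Origin at the centre of its underside, z up through the lens, sides along the axes, nearly square with the jig.
- module_mid (a point): Centre of the module's aluminium block, 8 mm above its underside.
- tongs: Loose U-shaped spring tongs, 160 mm long, 22 mm tall, about 80 g, lying flat, jaws opening sideways. Origin at the underside (bench height) below the middle of the two rubber grips, within 10 mm of the centre of mass; x to the jaws, y to the left arm, z up. Grips 36 mm long (x = -18 to 18 mm), 22 mm tall, 46 mm over their outsides when open. Back bridge 34 mm wide, at x = -81 to -67 mm.
- tongs_tip (a point): Point midway between the jaws, 75 mm ahead of the tongs' origin and 11 mm above their underside; axes as tongs. Rubber jaw pads, 20 mm long (x) and 10 mm tall, are centred on it in x and z; the arms ahead of the grips are no taller. The module's centre belongs here. Jaw gap: 40 mm open, 20 mm (on the module) when the grips measure 36 mm over their outsides, 5 mm at the stop (28 mm).
- tongs_left: Left arm of the tongs (+y), steel with rubber grip and jaw. Origin on its pivot at the tongs' x = -72, y = 13 mm; x along the arm. Sprung open: squeezing takes 5 to 6 N at the grips, so squeezing to 43 mm over the grips carries the tongs with the jaws still about 34 mm apart. Once on the module, the jaws press with about half of any further grip force.
- tongs_right: Right arm of the tongs (-y side), mirror image of the left.
- phone_shell: Loose phone back shell 150 x 72 x 8 mm lying flat, origin under its centre. Leave alone.
- screwdriver: Loose screwdriver, 160 mm long, lying. Leave alone.
- brush: Loose brush, 150 mm long, lying. Leave alone.
- solder_spool: Loose spool 52 mm across, 40 mm high, standing. Leave alone.
- flux_tin: Loose round tin 48 mm across, 35 mm high. Leave alone.
- coin_cell: Loose round cell 24 mm across, 7 mm high. Leave alone.
- speaker: Loose phone speaker, flat 32 x 14 x 7 mm block. Leave alone.
Not all that is in view belongs to the job. Leave any yellow look-alike of the tongs alone. What is shaped like the jig but red is not meant.

How it is judged (in metres and radians):
On the way, in this order (a step that is already met when the one before it is completed fails the run):
1. the clamp knob is clicked past its detent into the open position (value of joint clamp_knob above 1.1 rad), for 0.2 s.
2. both jaws of the tongs grip the module and it is lifted off its seat (contact force between each of tongs_left, tongs_right and module above 1 N and height (world z) of module above 0.05 m), for 0.2 s.
At the end, for the whole second after the job is handed in: Knob over 1.1 rad; module still (under 0.04 m/s) between both jaws (over 1 N each), within 14 mm along, 8 mm across, 9 mm in height of tongs_tip, underside over 95 mm above the bench, lens up within 0.4 rad; fingers grip the tongs (over 2 N), not the module; neither touches the jig (contact force between each of tongs_left, tongs_right and module above 1 N and x of module_mid in the frame of tongs_tip between -0.014 and 0.014 m and y of module_mid in the frame of tongs_tip between -0.008 and 0.008 m and z of module_mid in the frame of tongs_tip between -0.009 and 0.009 m and value of joint clamp_knob above 1.1 rad and height (world z) of module above 0.095 m and angle between module's own z axis and vertical below 0.4 rad and linear speed of module below 0.04 m/s and contact force between the fingers and tongs above 2 N and contact force between module and the fingers below 0.3 N and contact force between each of module, tongs and jig below 0.1 N); the arm keeps its last pose, push and grip.
It fails at once if the gripper's fingers touch the module (contact force between module and the fingers above 0.5 N).
It fails at once if the module is knocked off its seat or dropped (height (world z) of module below 0.018 m).
It fails at once if another loose thing on the bench is disturbed (moved over 30 mm) (distance of any of phone_shell, screwdriver, brush, solder_spool, flux_tin, coin_cell, speaker from where it was at the start of the episode above 0.03 m).
It also fails if it takes over 51 s, if anything falls off the work surface, if the arm or the gripper's body presses on something with over 40 N, if the wrist force passes 120 N, or if a joint passes its speed limit or range.

## Robot

A 6-joint arm with a two-finger parallel gripper is mounted at the origin on the work surface. World frame = base frame: x ahead of the robot, y to its left, z up, the work surface at z = 0. Lengths are in mm, angles in degrees, forces in N, time in s.
With the tool pointing down it reaches from about 300 to 850 mm from the base axis. Payload 4.2 kg.
Tool frame: the origin (TCP) lies between the finger pads; the fingertips stand 22 mm ahead of it and the grasp point (between the pads) lies 3 mm ahead of it; z points along the fingers, y is the direction in which the jaws open and shut (so a half turn about z gives the same grasp; the last joint's range is limited). The gripper opens to 91 mm and grips with 3 to 60 N. Pads are 32 mm wide; open, the fingers measure 118 mm over their backs; the gripper's body (76 mm by 178 mm) begins 60 mm behind the grasp point.
Start: joints at [-72.479, 18.312, 89.639, -0, 72.044, -1.146], TCP at [184.042, -544.768, 207.376] pointing down, gripper open.
Joint ranges: [-177.97, 177.97], [-48.28, 115.42], [12.27, 149.76], [-77.06, 257.06], [2.81, 150.46], [-146.56, 146.56]. Speed limits (degrees/s): [147.25, 147.25, 180, 180, 180, 180].

## Interface

Orientations are given as [roll, pitch, yaw] about the fixed x, y, z axes, in that order (R = Rz(yaw) Ry(pitch) Rx(roll)).
In Python, from workcell import * gives the robot as it stands.
- The arm moves only by the shell command python3 -m jog 'ROWS' [OPENING] [FORCE]. ROWS is text: rows parted by semicolons, each of 6 numbers parted by spaces: the shift along the tool's x, y, z in units of 0.5 m (1.0 is 0.5 m), then the turn, a rotation vector about the tool's x, y, z in units of pi/2 rad (1.0 is pi/2 rad). A call has 1 to 20 rows; each row is the pose to reach, as a shift and turn from the pose measured when the call began, along the tool's axes at that moment; what a row does not reach only later rows make up. A row lasts 1/12 s, in which the tool goes at most 41.7 mm and 7.16 degrees, less where a joint would pass 70% of its speed; a pose out of reach is approached as far as the arm can. A call with a number of a shift or a turn outside -1 to 1 is refused whole. A call with a gripper value outside its range is refused whole. OPENING is the opening, from -1 (shut) to 1 (fully open), set as the call begins (- or left out, the last holds). The fingers move at their own pace and stop on an object; FORCE is the grip in N (left out, the last holds). Time passes only in rows, so rows that repeat a pose let the fingers close. It gives the time, the measured TCP pose, the force and the opening at its end, in the units of the state.
- state(): the state, without advancing time (a new reading comes with each control period).
- grab_frame(name): name is "scene" or "side" or "wrist"; returns the picture (384x512x3 uint8, red, green, blue); there is no depth.
- calibration(name): a dict with "mtx" (3x3 intrinsics, pixels), "rvec" (rotation vector, rad) and "tvec" (3), from world to camera coordinates, as OpenCV has them. Camera axes: x right, y down, z forward; pixel columns grow to the right and rows downward; lengths in mm; the calibration is good to about 2 mm. A picture is of the moment at which its call begins: read the wrist's pose just before it. calibration takes no time and is no camera call; for the wrist camera it gives the pose at the moment of the call.
- job_done(): hands the job in, once; it reports no verdict.
Trained networks look in the newest picture that a camera, given by its name, has taken for a name from the list of things; names that differ only in an ending like _2 or _b are one class to them, and where a whole thing is asked for, a point or a joint stands for the part that bears it (a point fixed in the world has none). Each returns a list of dicts, best first, with "confidence" (0 to 1); they miss things now and then, are a little off and sometimes report something else, mostly with a low value. They report only what shows in the picture. A call takes as long as a camera call. They do not tell look-alikes from the thing itself.
- spot_in(query, camera): "rect" ([left, top, right, bottom] in pixels, round what is visible of it).
- tip_of(query, camera): "location" ([column, row] in pixels: a listed point, or the origin of a listed thing).
The state is a dict: "time_s": time; "qpos": joint angles; "qvel": joint speeds; "effort": joint torques, N m; "ee_pos": TCP position; "ee_rot": TCP orientation; "force": force on the tool from outside, world axes, zero at the start; "torque": the same for the moment, N m; "gripper_width": finger opening in mm.
Only numpy, scipy, OpenCV 4.12 (cv2) and the standard library are available. Lean on these libraries where they do the work, as an engineer would, in place of code of your own. Each camera call takes 0.05 s, during which the arm holds its last target. There are 200 camera calls.

## Working session

There is one attempt and no reset: what is moved stays moved. The work goes in short steps, Python scripts to look and compute and a shell command to move; the robot and the scene stay as the last step left them, time stands still between calls to the robot, and variables do not carry over. Pictures are saved under pics/ and viewed, about 8 in all and at most 12, crops included, and the job is handed in when it is done.

```bash
mkdir -p pics; cat > h.py <<'E'
from workcell import *
import numpy as np, cv2
from scipy.spatial.transform import Rotation as R
def save(cam,name,rect=None,scale=1):
    im=grab_frame(cam)[:,:,::-1].copy()
    if rect: im=im[rect[1]:rect[3],rect[0]:rect[2]]
    if scale!=1: im=cv2.resize(im,None,fx=scale,fy=scale,interpolation=cv2.INTER_CUBIC)
    cv2.imwrite('pics/'+name,im)
def onplane(cam,px,z,c=None):
    c=c or calibration(cam); K=np.array(c['mtx'],float); Rm=cv2.Rodrigues(np.array(c['rvec'],float))[0]; t=np.array(c['tvec'],float).ravel()
    p=cv2.undistortPoints(np.array([[px]],float),K,None)[0,0]
    o=-Rm.T@t; d=Rm.T@np.array([p[0],p[1],1]); return o+d*(z-o[2])/d[2]
def proj(cam,P,c=None):
    c=c or calibration(cam)
    return cv2.projectPoints(np.array(P,float).reshape(-1,1,3),np.array(c['rvec'],float),np.array(c['tvec'],float),np.array(c['mtx'],float),None)[0].reshape(-1,2)
def rel(pos,yaw=None,Rt=None):
    s=state(); R0=R.from_euler('xyz',s['ee_rot'],degrees=True)
    d=R0.inv().apply(np.array(pos)-s['ee_pos'])/500
    Rt=Rt or R.from_euler('xyz',[180,0,yaw],degrees=True)
    return np.round(np.r_[d,(R0.inv()*Rt).as_rotvec()/(np.pi/2)],4)
E
python3 - <<'E'
from h import *
s=state();print(s)
for cam in('scene','side'):
    save(cam,cam+'0.png')
    print(cam,onplane(cam,(256,192),0))
    for q in('jig','clamp_knob','module','tongs'):
        print(q,[(np.round(d['rect']),round(d['confidence'],2)) for d in spot_in(q,cam)][:3])
    for q,z in(('knob_grip',74),('module_mid',33),('tongs',0),('tongs_tip',11),('jig',0)):
        print(q,[(np.round(d['location']),round(d['confidence'],2),np.round(onplane(cam,d['location'],z)[:2])) for d in tip_of(q,cam)][:3])
a=[cv2.imread(f'pics/{c}0.png') for c in('scene','side')]
cv2.imwrite('pics/both.png',cv2.resize(np.vstack(a),None,fx=.78,fy=.78))
E
```

```text
{'time_s': 0.0, 'qpos': array([-7.24800138e+01,  1.83484851e+01,  8.97073227e+01, -1.00926185e-03,
        7.20413977e+01, -1.14666850e+00]), 'qvel': array([ 0.02827276, -0.07475842, -0.10166723, -0.04056625, -0.07084465,
       -0.04113643]), 'effort': array([ 1.39734522e-05, -4.12463343e+01, -2.31972706e+01,  7.29108509e-02,
        4.57935990e-02, -1.42747590e-04]), 'ee_pos': array([ 183.8684599 , -544.26568626,  206.54569826]), 'ee_rot': array([-1.79902795e+02, -9.85888503e-04,  1.86669659e+01]), 'force': array([-0.63857104, -0.18984127,  0.12182936]), 'torque': array([-0.03056489, -0.02235293,  0.05332219]), 'gripper_width': 91.53278675825507}
scene [518.73532167  79.14503127   0.        ]
jig [(array([229., 192., 276., 232.]), 0.89), (array([267., 167., 314., 202.]), 0.73)]
clamp_knob [(array([286., 167., 304., 186.]), 0.66), (array([245., 193., 263., 215.]), 0.5)]
module [(array([279., 170., 287., 179.]), 0.58)]
tongs [(array([ 76., 203., 131., 241.]), 0.97), (array([148., 231., 196., 282.]), 0.62), (array([283., 165., 304., 187.]), 0.4)]
knob_grip [(array([257., 203.]), 0.72,
[... 682 characters left out ...]
55., 190.]), 0.7), (array([186., 214., 214., 236.]), 0.63)]
module [(array([205., 229., 219., 245.]), 0.61)]
tongs [(array([293., 131., 348., 167.]), 0.94), (array([380., 150., 426., 189.]), 0.88)]
knob_grip [(array([240., 179.]), 0.71, array([587.,  24.])), (array([193., 217.]), 0.62, array([583., 183.]))]
module_mid [(array([213., 235.]), 0.39, array([535., 168.]))]
tongs [(array([322., 151.]), 0.96, array([ 540., -253.])), (array([403., 172.]), 0.69, array([ 332., -349.]))]
tongs_tip [(array([382., 183.]), 0.87, array([ 346., -268.])), (array([299., 135.]), 0.84, array([ 622., -248.]))]
jig [(array([252., 206.]), 0.9, array([544.,  23.])), (array([213., 243.]), 0.58, array([535., 171.]))]
```

View pics/scene0.png

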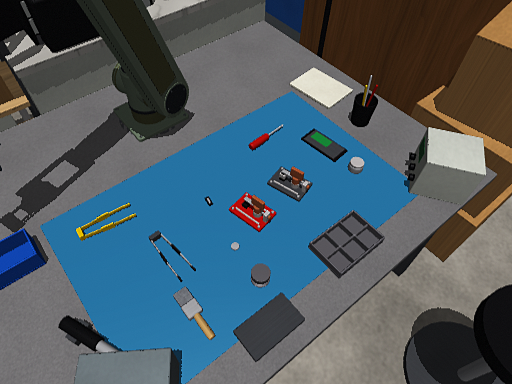

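The scene picture shows the following candidates:
- **Tongs:** yellow at (104,223), a look-alike. Steel/black at (171,254), which fits.
- **Jigs:** red at (253,211), not meant. Dark at (290,182), which fits: dark steel, copper wing.

I'll confirm both in one crop and set out.

```bash
python3 - <<'E'
from h import *
im=cv2.imread('pics/side0.png')[110:275,170:440]
cv2.imwrite('pics/sidecrop.png',cv2.resize(im,None,fx=2.9,fy=2.9,interpolation=cv2.INTER_CUBIC))
print(rel([400,-170,260],100))
E
```

```text
[ 6.491e-01 -5.719e-01 -1.053e-01  1.000e-04  1.000e-04 -9.037e-01]
```

View pics/sidecrop.png

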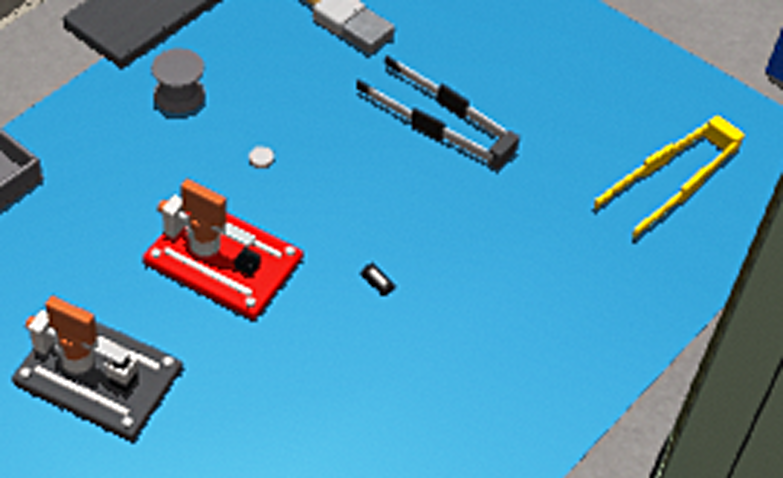

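The crop confirms both picks. The dark jig is at crop (95,370) with the module under its tab, and the steel/black tongs are at crop (440,110). The speaker lies between them. I'm setting out for the jig.

```bash
python3 -m jog '0.65 -0.57 -0.105 0 0 -0.9;0.65 -0.57 -0.105 0 0 -0.9;0.65 -0.57 -0.105 0 0 -0.9;0.65 -0.57 -0.105 0 0 -0.9;0.65 -0.57 -0.105 0 0 -0.9;0.65 -0.57 -0.105 0 0 -0.9;0.65 -0.57 -0.105 0 0 -0.9;0.65 -0.57 -0.105 0 0 -0.9;0.65 -0.57 -0.105 0 0 -0.9;0.65 -0.57 -0.105 0 0 -0.9;0.65 -0.57 -0.105 0 0 -0.9;0.65 -0.57 -0.105 0 0 -0.9;0.65 -0.57 -0.105 0 0 -0.9' 1 10
python3 -c "
from h import *
print(rel([560,180,260],190))"
```

```text
time_s: 2.08
ee_pos: [401.3, -169.6, 260.1]
ee_rot: [180.0, 0.0, 99.9]
force: [0.7, 0.3, 0.2]
gripper_width: 91.3
[ 6.3450e-01  4.3260e-01  1.0000e-04 -0.0000e+00  5.0000e-04 -1.0014e+00]
```

```bash
python3 -m jog '0.634 0.432 0 0 0 -1;0.634 0.432 0 0 0 -1;0.634 0.432 0 0 0 -1;0.634 0.432 0 0 0 -1;0.634 0.432 0 0 0 -1;0.634 0.432 0 0 0 -1;0.634 0.432 0 0 0 -1;0.634 0.432 0 0 0 -1;0.634 0.432 0 0 0 -1;0.634 0.432 0 0 0 -1;0.634 0.432 0 0 0 -1;0.634 0.432 0 0 0 -1;0.634 0.432 0 0 0 -1;0.634 0.432 0 0 0 -1;0.634 0.432 0 0 0 -1'
python3 - <<'E'
from h import *
c=calibration('wrist'); save('wrist','w1.png')
for q,z in(('knob_grip',74),('module_mid',33),('module',25),('jig',0)):
    print(q,[(np.round(d['location']),round(d['confidence'],2),np.round(onplane('wrist',d['location'],z,c)[:2],1)) for d in tip_of(q,'wrist')][:3])
E
```

```text
time_s: 3.33
ee_pos: [559.9, 179.0, 259.9]
ee_rot: [-180.0, 0.0, -170.4]
force: [0.3, 0.1, 0.9]
gripper_width: 91.0
knob_grip [(array([261., 185.]), 0.96, array([578.5, 184.1])), (array([115., 167.]), 0.79, array([585.5,  25.4])), (array([258., 134.]), 0.62, array([524.3, 171.5]))]
module_mid [(array([257., 139.]), 0.69, array([536. , 171.6]))]
module [(array([262., 135.]), 0.24, array([531.1, 177.5]))]
jig [(array([260., 136.]), 0.8, array([536.3, 174.9])), (array([134., 122.]), 0.65, array([545.2,  17.6]))]
```

View pics/w1.png

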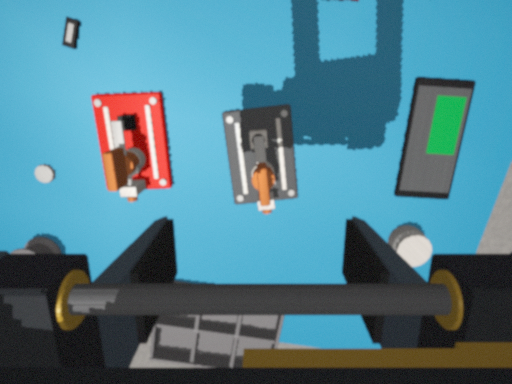

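The dark jig sits mid-picture, with base corners near (223,112), (289,104), (236,205) and (298,196), the wing at (262,185) and the module under the tab at (258,138). I'll fit the jig pose from the corners.

```bash
python3 - <<'E'
from h import *
from scipy.optimize import least_squares
c=calibration('wrist')
W=[onplane('wrist',p,12,c)[:2] for p in((223,112),(289,104),(236,205),(298,196))]
print(np.round(W,1))
L=np.array([(-34,-42),(-34,42),(86,-42),(86,42)],float)
best=None
for perm in([0,1,2,3],[1,0,3,2]):
    f=lambda v:(L[perm]@np.array([[np.cos(v[2]),np.sin(v[2])],[-np.sin(v[2]),np.cos(v[2])]])+v[:2]-W).ravel()
    r=least_squares(f,[540,172,.3]); print(perm,r.x[:2],np.degrees(r.x[2]),r.fun.round(1))
    if best is None or r.cost<best.cost: best=r
x,y,a=best.x
k=np.array([x+45*np.cos(a),y+45*np.sin(a),74]); print('knob',k, 'proj',proj('wrist',[k],c))
E
```

```text
[[513.5 126.9]
 [490.8 203.3]
 [627.9 160.1]
 [602.  237.3]]
[0, 1, 2, 3] [533.68991152 174.33157772] 16.904247395406525 [-0.2 -2.6 -1.9  1.3  0.3 -1.   1.7  2.3]
[1, 0, 3, 2] [533.54112396 174.83970457] 15.737459083592693 [-24.1  79.2  21.4 -78.1 -23.   78.5  25.7 -79.5]
knob [576.74555293 187.41636822  74.        ] proj [[263.97172882 183.97986235]]
```

```bash
python3 -c "
from h import *
print(rel([577.5,186,150],197))"
```

```text
[-0.037   0.0071  0.2202 -0.0004  0.0003 -0.0801]
```

```bash
python3 -m jog '-0.037 0.007 0.22 0 0 -0.08;-0.037 0.007 0.22 0 0 -0.08;-0.037 0.007 0.22 0 0 -0.08;-0.037 0.007 0.22 0 0 -0.08;-0.037 0.007 0.22 0 0 -0.08'
python3 - <<'E'
from h import *
c=calibration('wrist'); save('wrist','w2.png')
for q,z in(('knob_grip',74),('module_mid',33)):
    print(q,[(np.round(d['location']),round(d['confidence'],2),np.round(onplane('wrist',d['location'],z,c)[:2],1)) for d in tip_of(q,'wrist')][:3])
E
```

```text
time_s: 4.0
ee_pos: [576.9, 185.8, 149.2]
ee_rot: [-180.0, -0.2, -163.0]
force: [0.6, -1.0, -0.2]
gripper_width: 91.6
knob_grip [(array([259., 200.]), 0.82, array([576.9, 185.4])), (array([ 49., 155.]), 0.81, array([588.3,  26.7]))]
module_mid [(array([258., 135.]), 0.79, array([534.6, 171.6]))]
```

View pics/w2.png

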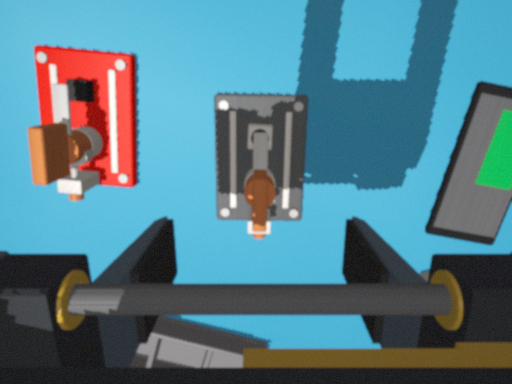

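The jig is square in the view, with the wing at (260,195), so the pose is good. Next I descend and pinch the wing.

```bash
python3 -m jog '0 0.001 0.07 0 0 0;0 0.001 0.139 0 0 0;0 0.001 0.139 0 0 0;0 0.001 0.139 0 0 0;0 0.001 0.139 0 0 0' 1 30 && python3 -m jog '0 0 0 0 0 0;0 0 0 0 0 0;0 0 0 0 0 0;0 0 0 0 0 0;0 0 0 0 0 0;0 0 0 0 0 0;0 0 0 0 0 0;0 0 0 0 0 0;0 0 0 0 0 0;0 0 0 0 0 0' -1 30
```

```text
time_s: 4.57
ee_pos: [580.8, 187.4, 86.1]
ee_rot: [-180.0, 0.6, -163.0]
force: [1.0, -0.3, 0.7]
gripper_width: 91.0
time_s: 5.4
ee_pos: [580.8, 187.4, 86.0]
ee_rot: [-180.0, 0.5, -163.0]
force: [-0.5, 0.8, 0.6]
gripper_width: 27.3
```

```bash
python3 -m jog '0 0 0 0 0 0;0 0 0 0 0 0;0 0 0 0 0 0;0 0 0 0 0 0' -1 30; python3 -c "
from h import *
print(state()['qpos'].round(1), state()['force'])"
```

```text
time_s: 5.73
ee_pos: [580.8, 187.4, 86.0]
ee_rot: [-180.0, 0.5, -163.0]
force: [-0.1, 0.4, 0.3]
gripper_width: 1.3
[ 16.8  26.7  95.1  -0.   57.7 -90.1] [-0.11790907  0.4262361   0.26218215]
```

The fingers shut on nothing, so I need to look.

```bash
python3 - <<'E'
from h import *
save('side','s2.png',(140,120,300,280),2.5); save('wrist','w3.png',(100,60,420,384),1.25)
a=cv2.imread('pics/s2.png');b=cv2.imread('pics/w3.png')[:400]
b=cv2.resize(b,(400,400));cv2.imwrite('pics/c3.png',np.hstack([a,b]))
s=state();T=R.from_euler('xyz',s['ee_rot'],degrees=True)
print('tips proj side',proj('side',[s['ee_pos']+T.apply([0,0,22])]))
E
```

```text
tips proj side [[192.74686249 221.30262855]]
```

View pics/c3.png

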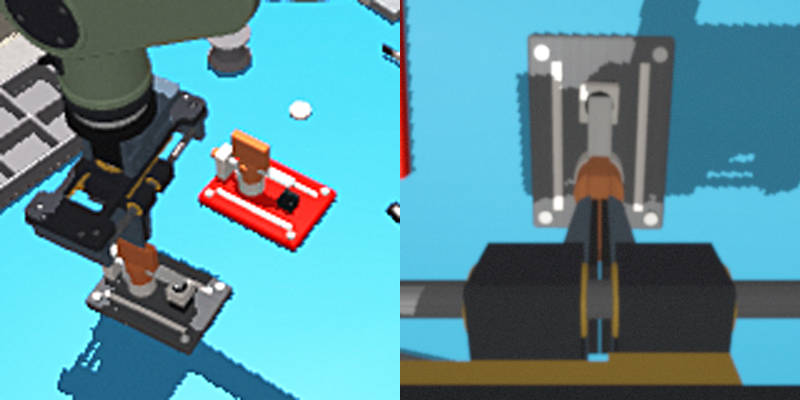

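```bash
python3 - <<'E'
from h import *
k=np.array([577,185.5]);a=np.radians(17)
ux=np.array([np.cos(a),np.sin(a)]);uy=np.array([-ux[1],ux[0]])
s=state();T=R.from_euler('xyz',s['ee_rot'],degrees=True)
for cam in('side','wrist'):
    c=calibration(cam)
    Rm=cv2.Rodrigues(np.array(c['rvec'],float))[0];print(cam,'cam at',(-Rm.T@np.ravel(c['tvec'])).round(),s['ee_pos'].round(1))
    im=grab_frame(cam)[:,:,::-1].copy(); f=4 if cam=='side' else 2
    o=np.array([150,170]) if cam=='side' else np.array([150,80])
    w=np.array([100,100]) if cam=='side' else np.array([200,200])
    im=cv2.resize(im[o[1]:o[1]+w[1],o[0]:o[0]+w[0]],None,fx=f,fy=f,interpolation=cv2.INTER_CUBIC)
    def line(P,Q,col):
        p=((proj(cam,[P,Q],c)-o+.5)*f).astype(int);cv2.line(im,tuple(map(int,p[0])),tuple(map(int,p[1])),col,1)
    def box(g,col):
        n=[(i,j,l) for i in(0,1) for j in(0,1) for l in(0,1)]
        for p in n:
            for q in n:
                if sum(abs(np.subtract(p,q)))==1 and p<q: line(g(p),g(q),col)
    box(lambda p:np.r_[k+ux*(42*p[0]-21)+uy*(11*p[1]-5.5),52+34*p[2]],(0,255,0))
    box(lambda p:s['ee_pos']+T.apply([32*p[0]-16,20*p[1]-10,22-25*p[2]]),(255,0,255))
    cv2.imwrite(f'pics/o_{cam}.png',im)
cv2.imwrite('pics/o.png',np.hstack([cv2.imread('pics/o_side.png'),cv2.imread('pics/o_wrist.png')]))
E
```

```text
side cam at [  15.  558. 1016.] [580.8 187.4  86. ]
wrist cam at [500. 163. 262.] [580.8 187.4  86. ]
```

View pics/o.png

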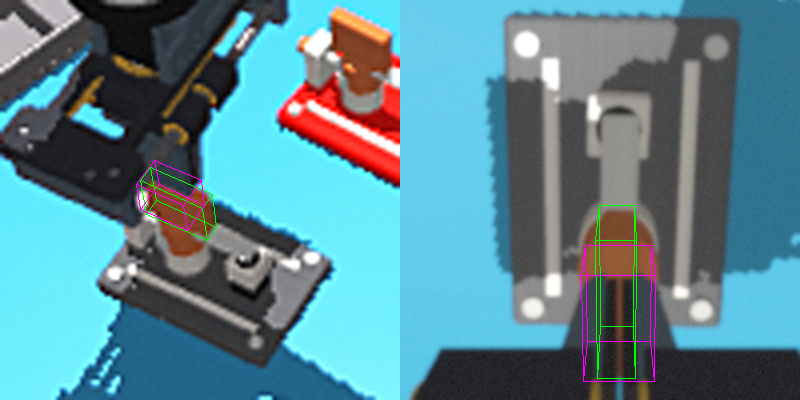

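```bash
python3 - <<'E'
from h import *
k=np.array([577,185.5]);a=np.radians(17)
ux=np.array([np.cos(a),np.sin(a)]);uy=np.array([-ux[1],ux[0]])
for cam in('side','scene'):
    P=[np.r_[k+ux*i,z] for z in(47,52,86) for i in(-21,21)]
    print(cam,proj(cam,P).round(0).tolist())
    im=cv2.imread(f'pics/{cam}0.png'); h=cv2.cvtColor(im,cv2.COLOR_BGR2HSV)
    m=cv2.inRange(h,(5,120,60),(16,255,255)); 
    x0,y0=proj(cam,[np.r_[k,70]])[0].astype(int)
    for y in range(y0-16,y0+20): 
        xs=np.where(m[y,x0-20:x0+20])[0]
        if len(xs): print(y,xs.min()+x0-20,xs.max()+x0-20)
E
```

```text
side [[203.0, 229.0], [188.0, 223.0], [202.0, 228.0], [187.0, 221.0], [201.0, 220.0], [186.0, 213.0]]
212 188 188
213 187 190
214 186 192
215 186 194
216 186 196
217 187 199
218 187 201
219 180 201
220 180 201
221 179 202
222 179 202
223 190 202
224 190 202
225 190 202
226 190 202
227 190 202
228 191 201
229 192 197
230 192 199
231 192 200
232 193 199
233 193 197
scene [[289.0, 175.0], [301.0, 181.0], [289.0, 174.0], [301.0, 180.0], [291.0, 167.0], [303.0, 173.0]]
167 292 294
168 291 295
169 291 297
170 291 299
171 291 301
172 290 303
173 290 303
174 290 303
175 291 302
176 292 302
177 292 302
178 292 302
179 293 301
180 293 301
181 292 298
182 292 298
183 293 298
184 294 296
185 307 308
186 307 309
187 306 308
188 307 307
```

```bash
python3 -m jog '0 0 0 0 0 0;0 0 0 0 0 0;0 0 0 0 0 0;0 0 0 0 0 0;0 0 0 0 0 0;0 0 0 0 0 0' -0.1 30; python3 - <<'E'
from h import *
print(rel([577,185.8,77],197))
save('wrist','w4.png')
d=tip_of('knob_grip','wrist'); print(d[0],onplane('wrist',d[0]['location'],74))
a=cv2.imread('pics/w4.png')[60:360,110:410]
save('side','s4.png',(150,170,250,270),6)
cv2.imwrite('pics/c4.png',cv2.resize(np.hstack([cv2.resize(a,(600,600)),cv2.imread('pics/s4.png')]),(800,400)))
E
```

```text
time_s: 6.43
ee_pos: [580.8, 187.4, 86.0]
ee_rot: [-180.0, 0.5, -163.0]
force: [-0.0, 0.0, 0.2]
gripper_width: 37.2
[ 0.0083 -0.0009  0.018  -0.0005  0.006  -0.0003]
{'location': [255.0, 229.3], 'confidence': 0.83} [579.00836102 184.43717268  74.        ]
```

View pics/c4.png

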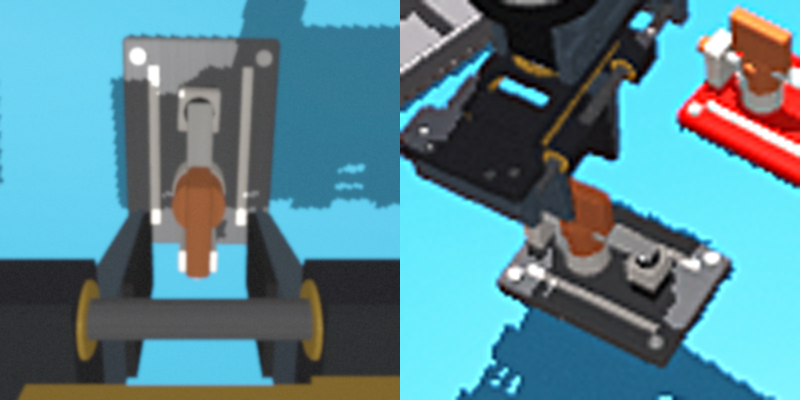

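```bash
python3 - <<'E'
from h import *
s=state();T=R.from_euler('xyz',s['ee_rot'],degrees=True);g=s['gripper_width']/2
for z in(22,0):
  for x in(-16,0,16):
    P=[s['ee_pos']+T.apply([x,y,z]) for y in(-g-13,-g,g,g+13)]
    print(z,x,'side',proj('side',P).round(0).tolist(),'wrist crop',((proj('wrist',P)-[110,60])*4/3).round(0).tolist())
im=cv2.imread('pics/w4.png')[200:330,160:360]
cv2.imwrite('pics/c5.png',cv2.resize(im,None,fx=4,fy=4,interpolation=cv2.INTER_CUBIC))
E
```

```text
22 -16 side [[194.0, 209.0], [192.0, 213.0], [182.0, 225.0], [179.0, 229.0]] wrist crop [[128.0, 254.0], [156.0, 254.0], [242.0, 254.0], [269.0, 254.0]]
22 0 side [[200.0, 211.0], [197.0, 215.0], [188.0, 228.0], [185.0, 232.0]] wrist crop [[127.0, 223.0], [155.0, 223.0], [243.0, 223.0], [270.0, 223.0]]
22 16 side [[206.0, 214.0], [203.0, 218.0], [194.0, 230.0], [191.0, 234.0]] wrist crop [[125.0, 190.0], [154.0, 190.0], [243.0, 190.0], [272.0, 190.0]]
0 -16 side [[194.0, 203.0], [191.0, 207.0], [181.0, 220.0], [178.0, 224.0]] wrist crop [[121.0, 277.0], [151.0, 277.0], [246.0, 277.0], [276.0, 277.0]]
0 0 side [[199.0, 206.0], [196.0, 210.0], [187.0, 222.0], [184.0, 227.0]] wrist crop [[119.0, 243.0], [150.0, 243.0], [247.0, 243.0], [278.0, 243.0]]
0 16 side [[205.0, 208.0], [202.0, 212.0], [193.0, 225.0], [190.0, 229.0]] wrist crop [[117.0, 207.0], [149.0, 207.0], [248.0, 207.0], [280.0, 207.0]]
```

View pics/c5.png

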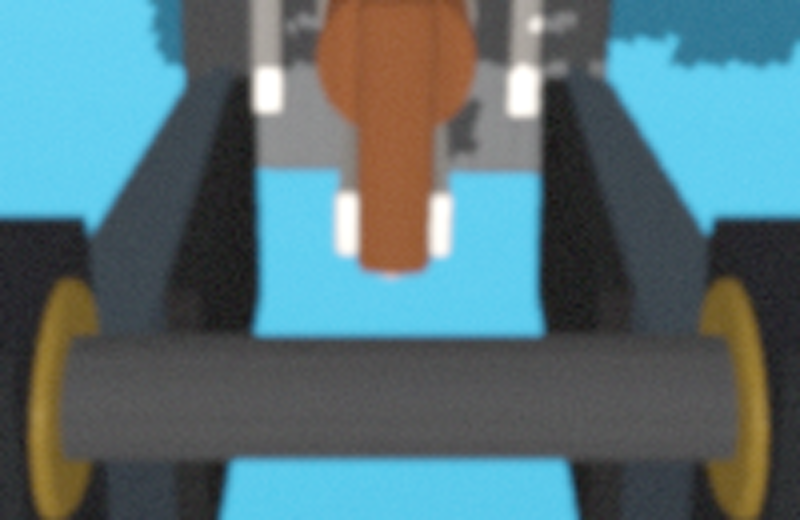

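The fingertips show about 20 mm higher than stated in both views, roughly at TCP height, so they closed above the wing's top. I'll go down to about z 68 with the same opening. The fingers straddle the wing and clear the tab and block.

```bash
python3 -m jog '0.008 -0.001 0.018 0 0.006 0;0.008 -0.001 0.036 0 0.006 0;0.008 -0.001 0.036 0 0.006 0;0.008 -0.001 0.036 0 0.006 0;0.008 -0.001 0.036 0 0.006 0;0.008 -0.001 0.036 0 0.006 0' && python3 -m jog '0 0 0 0 0 0;0 0 0 0 0 0;0 0 0 0 0 0;0 0 0 0 0 0;0 0 0 0 0 0;0 0 0 0 0 0;0 0 0 0 0 0;0 0 0 0 0 0' -1 30
```

```text
time_s: 7.08
ee_pos: [577.5, 185.9, 68.1]
ee_rot: [-180.0, 0.0, -163.0]
force: [-1.1, -0.5, 0.8]
gripper_width: 40.9
time_s: 7.75
ee_pos: [577.5, 186.1, 68.2]
ee_rot: [-180.0, 0.0, -163.1]
force: [-1.2, 0.5, 5.4]
gripper_width: 10.5
```

Gripped at 10.5 mm against the wing's 11 mm. Turning clockwise, which is positive about tool z.

```bash
python3 -m jog '0 0 0 0 0 0.07;0 0 0 0 0 0.14;0 0 0 0 0 0.21;0 0 0 0 0 0.28;0 0 0 0 0 0.35;0 0 0 0 0 0.42;0 0 0 0 0 0.49;0 0 0 0 0 0.56;0 0 0 0 0 0.63;0 0 0 0 0 0.7;0 0 0 0 0 0.76;0 0 0 0 0 0.82;0 0 0 0 0 0.82;0 0 0 0 0 0.82;0 0 0 0 0 0.82' && python3 -m jog '0 0 0 0 0 0;0 0 0 0 0 0;0 0 0 0 0 0;0 0 0 0 0 0;0 0 0 0 0 0' 0 && python3 -m jog '0 0 -0.05 0 0 0;0 0 -0.12 0 0 0;0 0 -0.2 0 0 0;0 0 -0.28 0 0 0;0 0 -0.28 0 0 0;0 0 -0.28 0 0 0;0 0 -0.28 0 0 0'
python3 - <<'E'
from h import *
save('wrist','w6.png')
for cam in('side','wrist'):
  if cam=='side': save(cam,'s6.png',(150,170,250,270),4)
  for q,z in(('knob_grip',74),('module_mid',33)):
    print(cam,q,[(np.round(d['location']),round(d['confidence'],2),np.round(onplane(cam,d['location'],z)[:2],1)) for d in tip_of(q,cam)][:2])
cv2.imwrite('pics/c6.png',np.hstack([cv2.resize(cv2.imread('pics/w6.png'),(400,300)),cv2.imread('pics/s6.png')[:300]]))
E
```

```text
time_s: 9.0
ee_pos: [577.7, 186.4, 68.2]
ee_rot: [179.9, 0.0, 123.2]
force: [0.4, 2.6, 0.7]
gripper_width: 10.5
time_s: 9.42
ee_pos: [577.7, 186.2, 68.2]
ee_rot: [179.9, 0.0, 123.3]
force: [0.9, -0.7, 0.5]
gripper_width: 40.9
time_s: 10.0
ee_pos: [576.9, 185.9, 207.7]
ee_rot: [-180.0, 0.0, 123.3]
force: [0.0, -0.0, -1.1]
gripper_width: 45.5
side knob_grip [(array([240., 178.]), 0.86, array([588.6,  20.6])), (array([321., 150.]), 0.69, array([ 506.6, -195.1]))]
side module_mid [(array([212., 235.]), 0.47, array([536.9, 169.2]))]
wrist knob_grip [(array([258., 178.]), 0.76, array([574.3, 186.6]))]
wrist module_mid [(array([219., 162.]), 0.86, array([536.3, 170.1]))]
```

View pics/c6.png

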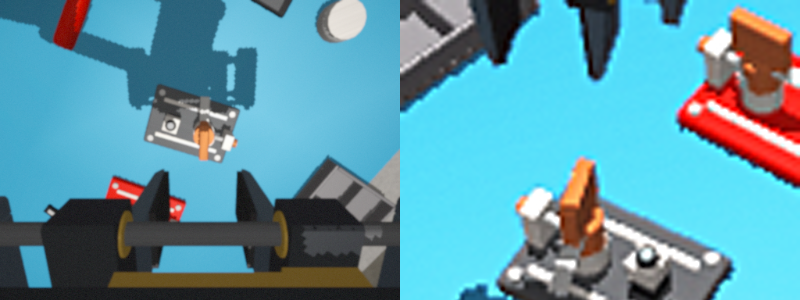

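The knob is open: wing turned 74°, tab swung aside, module lens clear on its seat at wrist-picture (170,125). Next, the tongs.

```bash
python3 -c "
from h import *
print(rel([558,-30,205],60))"
```

```text
[-3.403e-01 -2.687e-01  4.000e-03 -9.000e-04  2.000e-04  7.029e-01]
```

```bash
python3 -m jog '-0.34 -0.27 0 0 0 0.7;-0.34 -0.27 0 0 0 0.7;-0.34 -0.27 0 0 0 0.7;-0.34 -0.27 0 0 0 0.7;-0.34 -0.27 0 0 0 0.7;-0.34 -0.27 0 0 0 0.7;-0.34 -0.27 0 0 0 0.7;-0.34 -0.27 0 0 0 0.7;-0.34 -0.27 0 0 0 0.7;-0.34 -0.27 0 0 0 0.7;-0.34 -0.27 0 0 0 0.7;-0.34 -0.27 0 0 0 0.7' 1 10
python3 -c "
from h import *
print(rel([541,-249,200],5))"
```

```text
time_s: 11.3
ee_pos: [557.3, -30.1, 206.7]
ee_rot: [-179.9, 0.1, 60.4]
force: [-0.3, -0.3, -0.3]
gripper_width: 90.9
[-3.966e-01  1.880e-01  1.370e-02 -5.000e-04  1.200e-03  6.155e-01]
```

```bash
python3 -m jog '-0.397 0.188 0.014 0 0 0.615;-0.397 0.188 0.014 0 0 0.615;-0.397 0.188 0.014 0 0 0.615;-0.397 0.188 0.014 0 0 0.615;-0.397 0.188 0.014 0 0 0.615;-0.397 0.188 0.014 0 0 0.615;-0.397 0.188 0.014 0 0 0.615;-0.397 0.188 0.014 0 0 0.615;-0.397 0.188 0.014 0 0 0.615;-0.397 0.188 0.014 0 0 0.615;-0.397 0.188 0.014 0 0 0.615'
python3 - <<'E'
from h import *
save('wrist','w7.png'); c=calibration('wrist')
for q,z in(('tongs',0),('tongs_tip',11),('tongs_left',0),('tongs_right',0)):
    print(q,[(np.round(d['location']),round(d['confidence'],2),np.round(onplane('wrist',d['location'],z,c)[:2],1)) for d in tip_of(q,'wrist')][:2])
E
```

```text
time_s: 12.22
ee_pos: [541.0, -248.8, 199.8]
ee_rot: [180.0, 0.1, 5.2]
force: [-0.5, 0.2, 0.7]
gripper_width: 91.4
tongs [(array([318., 320.]), 0.74, array([ 343.5, -343.2]))]
tongs_tip [(array([258., 322.]), 0.98, array([ 342.4, -266.1]))]
tongs_left [(array([250., 224.]), 0.92, array([ 469. , -244.7]))]
tongs_right [(array([372., 328.]), 0.92, array([ 337. , -414.4])), (array([267., 222.]), 0.69, array([ 472. , -264.5]))]
```

View pics/w7.png

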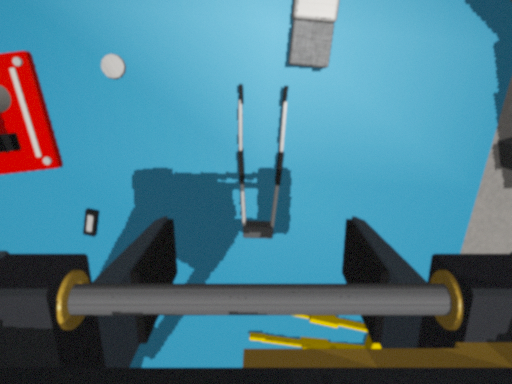

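The tongs are centred, with the bridge at (258,229), jaw ends at (240,86) and (286,88), and grips spanning rows 152 to 185 at columns 240 and 279.

```bash
python3 - <<'E'
from h import *
c=calibration('wrist'); f=lambda p,z:onplane('wrist',p,z,c)[:2]
br=f((258,222),22); tip=(f((240,86),16)+f((286,88),16))/2
for n,p,z in(('gLf',(240,152),22),('gLr',(241,186),22),('gRf',(280,152),22),('gRr',(277,186),22)): print(n,f(p,z).round(1))
d=tip-br; print(br.round(1),tip.round(1),np.linalg.norm(d),np.degrees(np.arctan2(d[1],d[0])))
u=d/np.linalg.norm(d); print('origin from tip-85',(tip-85*u).round(1),'from bridge front+67',(br+67*u).round(1))
for cam in('scene','side'):
  for q,z in(('tongs',0),('tongs_tip',11)):
    pass
# gray tongs segmentation along model check
def draw(o,a):
    ux=np.array([np.cos(a),np.sin(a)]);uy=np.array([-ux[1],ux[0]])
    return proj('wrist',[np.r_[o+ux*x+uy*y,z] for x,y,z in((-81,17,22),(-81,-17,22),(-67,0,22),(-18,23,22),(18,23,22),(18,-23,22),(85,20,16),(85,-20,16))],c).round(0)
o=(tip-85*u+br+67*u)/2;print(draw(o,np.arctan2(d[1],d[0])).tolist())
E
```

```text
gLf [ 556.7 -227.6]
gLr [ 520.2 -231.3]
gRf [ 560.4 -269. ]
gRr [ 523.6 -269.7]
[ 480.5 -253.1] [ 623.2 -245.5] 142.82043524283142 3.051015462279803
origin from tip-85 [ 538.3 -250. ] from bridge front+67 [ 547.4 -249.5]
[[242.0, 237.0], [273.0, 238.0], [258.0, 226.0], [238.0, 183.0], [239.0, 149.0], [283.0, 151.0], [243.0, 81.0], [283.0, 83.0]]
```

```bash
python3 -m jog '-0.002 0.001 0.08 0 0 0.011;-0.002 0.001 0.16 0 0 0.011;-0.002 0.001 0.24 0 0 0.011;-0.002 0.001 0.3 0 0 0.011;-0.002 0.001 0.32 0 0 0.011;-0.002 0.001 0.32 0 0 0.011;-0.002 0.001 0.32 0 0 0.011;-0.002 0.001 0.32 0 0 0.011' 0.6 10
python3 -m jog '0 0 0.01 0 0 0;0 0 0.02 0 0 0;0 0 0.026 0 0 0;0 0 0.026 0 0 0;0 0 0.026 0 0 0'
python3 - <<'E'
from h import *
s=state();print(s['force'],s['ee_pos'])
T=R.from_euler('xyz',s['ee_rot'],degrees=True);g=s['gripper_width']/2
c=calibration('side')
im=grab_frame('side')[:,:,::-1].copy();f=6;o=np.array([270,90])
im=cv2.resize(im[90:190,270:400],None,fx=f,fy=f,interpolation=cv2.INTER_CUBIC)
for z,col in((22,(255,0,255)),(2,(0,255,0))):
  for y in(-g-13,-g,g,g+13):
    for x in(-11,11):
      p=((proj('side',[s['ee_pos']+T.apply([x,y,z])],c)[0]-o+.5)*f).astype(int);cv2.circle(im,tuple(map(int,p)),3,col,-1)
cv2.imwrite('pics/s8.png',im)
E
```

```text
time_s: 13.13
ee_pos: [541.6, -250.3, 42.2]
ee_rot: [179.8, -0.1, 4.1]
force: [0.2, -0.8, -0.2]
gripper_width: 72.7
time_s: 13.55
ee_pos: [541.5, -250.3, 29.2]
ee_rot: [179.9, -0.1, 4.1]
force: [0.1, -0.8, -0.4]
gripper_width: 73.1
[ 0.1049629  -0.82699028 -0.37348458] [ 541.46759279 -250.32375143   29.16686497]
```

View pics/s8.png

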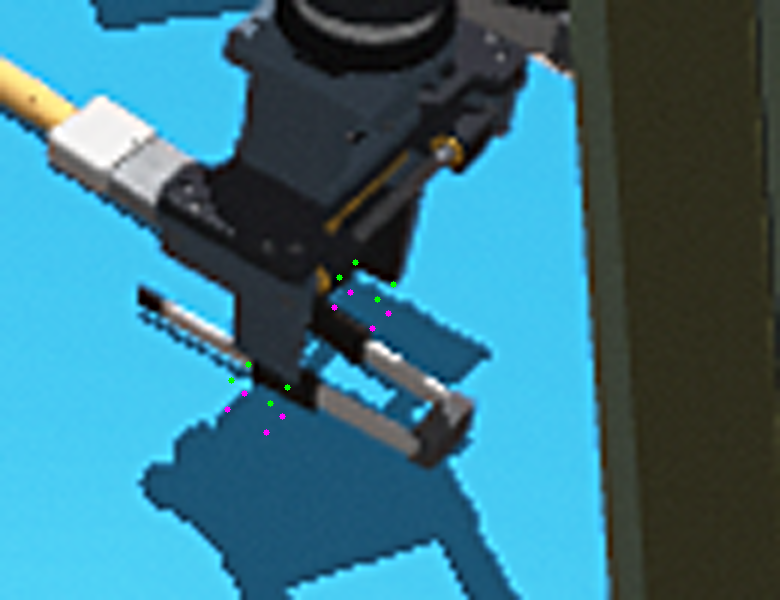

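The finger tips show near TCP height again, around z 28, level with the outside of the grips. I'll descend in small steps and watch the force.

```bash
python3 -m jog '-0.002 -0.001 0.007 0 0 0;-0.002 -0.001 0.014 0 0 0;-0.002 -0.001 0.018 0 0 0;-0.002 -0.001 0.018 0 0 0;-0.002 -0.001 0.018 0 0 0'; python3 -m jog '0 0 0.006 0 0 0;0 0 0.012 0 0 0;0 0 0.012 0 0 0;0 0 0.012 0 0 0'
```

```text
time_s: 14.02
ee_pos: [540.5, -249.9, 20.0]
ee_rot: [179.9, -0.1, 4.1]
force: [-0.9, -0.5, 0.1]
gripper_width: 72.9
time_s: 14.35
ee_pos: [540.2, -249.9, 13.7]
ee_rot: [179.9, -0.1, 4.1]
force: [0.6, -0.5, -0.7]
gripper_width: 73.1
```

```bash
python3 -m jog '0 0 0.004 0 0 0;0 0 0.008 0 0 0;0 0 0.01 0 0 0;0 0 0.01 0 0 0;0 0 0.01 0 0 0'; python3 -m jog '0 0 0 0 0 0;0 0 0 0 0 0;0 0 0 0 0 0;0 0 0 0 0 0;0 0 0 0 0 0;0 0 0 0 0 0;0 0 0 0 0 0' -0.055 12
```

```text
time_s: 14.77
ee_pos: [540.2, -249.8, 8.6]
ee_rot: [179.9, -0.1, 4.1]
force: [-0.3, -0.6, -0.0]
gripper_width: 73.2
time_s: 15.35
ee_pos: [540.4, -249.9, 8.7]
ee_rot: [179.9, -0.1, 4.1]
force: [-0.1, -0.9, 0.3]
gripper_width: 42.7
```

```bash
python3 -m jog '0 0 -0.01 0 0 0;0 0 -0.03 0 0 0;0 0 -0.06 0 0 0;0 0 -0.1 0 0 0;0 0 -0.14 0 0 0;0 0 -0.18 0 0 0;0 0 -0.22 0 0 0;0 0 -0.245 0 0 0;0 0 -0.25 0 0 0;0 0 -0.25 0 0 0;0 0 -0.25 0 0 0'
python3 - <<'E'
from h import *
print(state()['force'],rel([463,149.6,134],17))
save('wrist','w9.png')
for q in('tongs','tongs_tip'): print(q,[(np.round(d['location']),round(d['confidence'],2)) for d in tip_of(q,'wrist')][:2])
E
```

```text
time_s: 16.27
ee_pos: [539.7, -249.4, 133.3]
ee_rot: [179.9, -0.0, 4.1]
force: [-0.4, -0.4, -0.6]
gripper_width: 42.8
[-0.35729479 -0.38338447 -0.61639665] [-9.540e-02 -8.070e-01 -2.800e-03  1.100e-03 -2.000e-04 -1.429e-01]
tongs [(array([273., 227.]), 0.31)]
tongs_tip []
```

```bash
python3 - <<'E'
from h import *
s=state();T=R.from_euler('xyz',s['ee_rot'],degrees=True)
P=lambda dz:[np.r_[(s['ee_pos']+T.apply([x,y,0]))[:2],z+dz] for x,y,z in((-81,17,11),(-81,-17,11),(85,20,11),(85,-20,11))]
for cam in('side','scene','wrist'):
    if cam!='wrist': grab_frame(cam)
    print(cam,[(np.round(d['rect']),round(d['confidence'],2)) for d in spot_in('tongs',cam)][:3])
    print(' held',proj(cam,P(125)).round().tolist(),' bench',proj(cam,P(0)).round().tolist())
im=cv2.cvtColor(cv2.imread('pics/w9.png'),cv2.COLOR_BGR2HSV)
nb=(~cv2.inRange(im,(90,100,40),(115,255,255)))
for y in range(10,240,15): print(y,np.where(nb[y,150:380])[0][[0,-1]]+150 if nb[y,150:380].any() else None,(nb[y,150:380]>0).sum(), end='; ')
E
```

```text
side [(array([314., 114., 339., 144.]), 0.72)]
 held [[356.0, 127.0], [349.0, 134.0], [305.0, 99.0], [296.0, 106.0]]  bench [[349.0, 160.0], [342.0, 167.0], [302.0, 132.0], [293.0, 139.0]]
scene [(array([ 74., 202., 128., 240.]), 0.79), (array([158., 226., 179., 246.]), 0.63), (array([301., 128., 348., 161.]), 0.43)]
 held [[138.0, 214.0], [149.0, 206.0], [175.0, 257.0], [188.0, 247.0]]  bench [[148.0, 238.0], [158.0, 231.0], [182.0, 279.0], [194.0, 270.0]]
wrist [(array([199., 133., 324., 259.]), 0.96), (array([257., 337., 307., 350.]), 0.83), (array([202., 132., 239., 251.]), 0.34)]
 held [[286.0, 363.0], [232.0, 363.0], [300.0, 83.0], [217.0, 83.0]]  bench [[276.0, 264.0], [241.0, 264.0], [283.0, 85.0], [234.0, 85.0]]
10 [296 347] 52; 25 [294 345] 52; 40 [293 343] 51; 55 [292 341] 50; 70 None 0; 85 None 0; 100 None 0; 115 None 0; 130 None 0; 145 [202 321] 23; 160 [202 321] 34; 175 [206 316] 28; 190 [209 311] 35; 205 [214 305] 36; 220 [204 313] 59; 235 [192 325] 123;
```

The jaws read too wide and too low in the wrist view, which suggests the tongs pitched in the grip. I'll use my last picture to check.

```bash
python3 - <<'E'
from h import *
save('side','s9.png',(270,70,400,190),3.33)
a=cv2.imread('pics/w9.png')[60:384,90:430]
cv2.imwrite('pics/c9.png',np.hstack([cv2.resize(a,(400,400)),cv2.resize(cv2.imread('pics/s9.png'),(400,400))]))
E
```

```text
(no output)
```

View pics/c9.png

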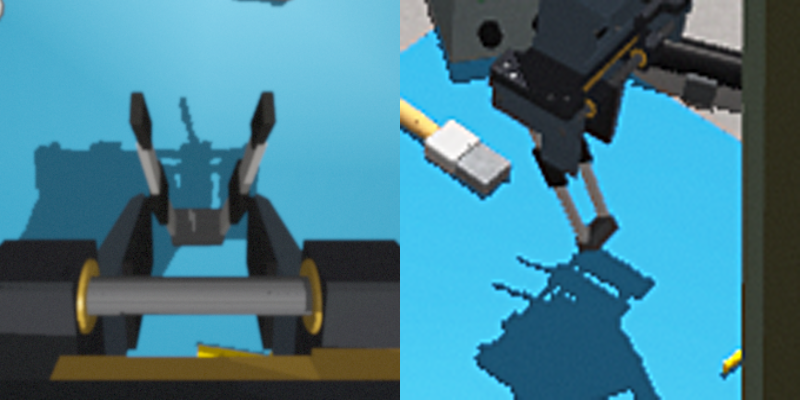

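The tongs pitched jaws-up about the pads. When open, the grips flare forward, so only the pads' front edge (about x = +16) bit. I'll lay them back down in place, which flattens them against the bench. Then I'll regrip about 13 mm further back.

```bash
python3 -m jog '0 0 0.02 0 0 0;0 0 0.05 0 0 0;0 0 0.08 0 0 0;0 0 0.1 0 0 0;0 0 0.12 0 0 0;0 0 0.14 0 0 0;0 0 0.16 0 0 0;0 0 0.18 0 0 0;0 0 0.2 0 0 0;0 0 0.215 0 0 0;0 0 0.23 0 0 0;0 0 0.24 0 0 0;0 0 0.246 0 0 0;0 0 0.246 0 0 0;0 0 0.246 0 0 0'; python3 -m jog '0 0 0 0 0 0;0 0 0 0 0 0;0 0 0 0 0 0;0 0 0 0 0 0' 0.7 ; python3 -m jog '0 0 -0.04 0 0 0;0 0 -0.12 0 0 0;0 0 -0.2 0 0 0;0 0 -0.26 0 0 0;0 0 -0.3 0 0 0;0 0 -0.3 0 0 0;0 0 -0.3 0 0 0'
python3 - <<'E'
from h import *
save('wrist','w10.png')
for q in('tongs','tongs_tip','tongs_left','tongs_right'): print(q,[(np.round(d['location']),round(d['confidence'],2),np.round(onplane('wrist',d['location'],11 if 'tip' in q else 0)[:2],1)) for d in tip_of(q,'wrist')][:2])
im=cv2.imread('pics/w10.png');g=cv2.cvtColor(im,cv2.COLOR_BGR2HSV)
for y in range(60,260,6):
    r=im[y,185:335].astype(int); nb=(r[:,0]-r[:,2]<60)
    e=np.flatnonzero(np.diff(np.r_[0,nb,0])); v=r.sum(1)//3
    print(y,[(a+185,b+184,int(v[a:b].mean())) for a,b in zip(e[::2],e[1::2]) if b-a>1])
E
```

```text
time_s: 17.97
ee_pos: [540.2, -249.9, 10.4]
ee_rot: [179.9, -0.0, 4.1]
force: [0.1, -0.0, -1.1]
gripper_width: 43.2
time_s: 18.3
ee_pos: [540.4, -250.0, 10.7]
ee_rot: [179.9, -0.1, 4.1]
force: [-0.0, 0.6, -0.5]
gripper_width: 66.8
time_s: 18.88
ee_pos: [540.7, -249.9, 162.0]
ee_rot: [179.8, -0.2, 4.1]
force: [0.3, 0.2, -0.6]
gripper_width: 78.0
tongs [(array([325., 344.]), 0.68, array([ 337.6, -341.5]))]
tongs_tip [(array([261., 344.]), 0.61, array([ 342.6, -265.7]))]
tongs_left [(array([247., 230.]), 0.7, array([ 476.5, -241. ]))]
tongs_right [(array([269., 230.]), 0.88, array([ 478.4, -264.1]))]
60 [(np.int64(287), np.int64(332), 135)]
66 []
72 []
78 [(np.int64(233), np.int64(236), 64), (np.int64(283), np.int64(286), 65)]
84 [(np.int64(233), np.int64(236), 57), (np.int64(282), np.int64(286), 60)]
90 [(np.int64(233), np.int64(237), 69), (np.int64(281), np.int64(285), 62)]
96 [(np.int64(232), np.int64(237), 166), (np.int64(281), np.int64(287), 169)]
102 [(np.int64(233), np.int64(237), 191), (np.int64(282), np.int64(286), 197)]
108 [(np.int64(232), np.int64(237), 183), (np.int64(281),
[... 1371 characters left out ...]
nt64(243), 153), (np.int64(272), np.int64(277), 96)]
222 [(np.int64(185), np.int64(186), 42), (np.int64(239), np.int64(243), 153), (np.int64(272), np.int64(277), 98)]
228 [(np.int64(185), np.int64(187), 39), (np.int64(239), np.int64(276), 73)]
234 [(np.int64(185), np.int64(187), 35), (np.int64(240), np.int64(275), 53), (np.int64(333), np.int64(334), 36)]
240 [(np.int64(185), np.int64(187), 37), (np.int64(241), np.int64(275), 54), (np.int64(333), np.int64(334), 29)]
246 [(np.int64(185), np.int64(188), 34), (np.int64(332), np.int64(334), 37)]
252 [(np.int64(185), np.int64(188), 32), (np.int64(332), np.int64(334), 28)]
258 [(np.int64(185), np.int64(188), 26), (np.int64(331), np.int64(334), 31)]
```

```bash
python3 - <<'E'
from h import *
c=calibration('wrist'); f=lambda p,z:onplane('wrist',p,z,c)[:2]
t=f((259.5,75.5),16); gf=f((258.2,148),22); gr=f((258.4,186),22); bf=f((257.8,225),22); bb=f((257.8,244),11)
print('tip',t,'gf',gf,'gr',gr,'bf',bf,'bb',bb)
print('gripc',(gf+gr)/2, 'yaw tip-bridge',np.degrees(np.arctan2(*(t-bf)[::-1])))
E
```

```text
tip [ 631.12064159 -242.98946984] gf [ 568.11312447 -246.3584504 ] gr [ 532.02228854 -249.13073566] bf [ 492.31317469 -251.38930833] bb [ 466.68167478 -253.19208738]
gripc [ 550.0677065  -247.74459303] yaw tip-bridge 3.462991712472295
```

The tongs are flat again, having slid about 9 mm forward: origin near (549,-248), yaw 3.7°. I'll regrip at TCP x ≈ 536.

```bash
python3 -m jog '-0.009 -0.003 0.08 0 0.002 0.003;-0.009 -0.003 0.16 0 0.002 0.003;-0.009 -0.003 0.23 0 0.002 0.003;-0.009 -0.003 0.28 0 0.002 0.003;-0.009 -0.003 0.3 0 0.002 0.003;-0.009 -0.003 0.307 0 0.002 0.003;-0.009 -0.003 0.309 0 0.002 0.003;-0.009 -0.003 0.309 0 0.002 0.003;-0.009 -0.003 0.309 0 0.002 0.003' 0.6; python3 -m jog '0 0 0 0 0 0;0 0 0 0 0 0;0 0 0 0 0 0;0 0 0 0 0 0;0 0 0 0 0 0;0 0 0 0 0 0;0 0 0 0 0 0' -0.08 20; python3 -m jog '0 0 -0.01 0 0 0;0 0 -0.03 0 0 0;0 0 -0.05 0 0 0;0 0 -0.07 0 0 0;0 0 -0.08 0 0 0;0 0 -0.08 0 0 0;0 0 -0.08 0 0 0;0 0 -0.08 0 0 0'
cat > prof.py <<'E'
from h import *
import sys
save('wrist',sys.argv[1]); im=cv2.imread('pics/'+sys.argv[1])
for y in range(20,250,8):
    r=im[y,170:350].astype(int); nb=(r[:,0]-r[:,2]<60); e=np.flatnonzero(np.diff(np.r_[0,nb,0])); v=r.sum(1)//3
    print(y,[(int(a)+170,int(b)+169,int(v[a:b].mean())) for a,b in zip(e[::2],e[1::2]) if b-a>1])
E
python3 prof.py w11.png; python3 -c "
from h import *
s=state();T=R.from_euler('xyz',s['ee_rot'],degrees=True)
print(s['ee_pos'],s['ee_rot'],proj('wrist',[s['ee_pos']+T.apply([x+13,y,-h]) for x,y,h in((85,-20,8),(85,20,8),(65,-18,8),(18,-21,14),(-67,-17,14))]).round())"
```

```text
time_s: 19.88
ee_pos: [535.9, -248.8, 6.2]
ee_rot: [179.9, -0.3, 3.9]
force: [0.1, -0.0, -0.4]
gripper_width: 72.6
time_s: 20.47
ee_pos: [536.3, -249.1, 6.6]
ee_rot: [179.8, -0.3, 3.9]
force: [-0.7, -0.4, 2.9]
gripper_width: 42.0
time_s: 21.13
ee_pos: [535.7, -248.8, 46.4]
ee_rot: [179.8, -0.3, 3.9]
force: [-0.2, 0.7, -1.2]
gripper_width: 42.1
20 [(306, 349, 155)]
28 [(305, 349, 152)]
36 [(305, 349, 99)]
44 []
52 [(214, 221, 68), (297, 304, 69)]
60 [(215, 222, 54), (296, 303, 54)]
68 [(215, 223, 59), (295, 303, 59)]
76 [(215, 224, 58), (295, 302, 57)]
84 [(215, 224, 70), (294, 302, 81)]
92 [(213, 225, 155), (293, 304, 166)]
100 [(214, 222, 200), (295, 304, 212)]
108 [(214, 223, 192), (295, 303, 213)]
116 [(214, 223, 188), (295, 303, 213)]
124 [(214, 223, 185), (295, 302, 212)]
132 [(215, 223, 194), (295, 302, 210)]
140 [(215, 224, 185), (294, 302, 201)]
148 [(216, 224, 188), (294, 302, 200)]
156 [(216, 224, 188), (294, 301, 201)]
164 [(216, 224, 187), (294, 301, 199)]
172 [(217, 225, 186), (293, 301, 192)]
180 [(217, 225, 185), (293, 300, 194)]
188 [(217, 227, 162), (291, 300, 163)]
196 [(215, 228, 46), (290, 302, 44)]
204 [(216, 229, 46), (289, 302, 39)]
212 [(217, 229, 46), (288, 301, 30)]
220 [(203, 231, 40), (288, 316, 39)]
228 [(197, 231, 39), (287, 322, 38)]
236 [(191, 232, 38), (287, 327, 37)]
244 [(186, 232, 38), (287, 332, 37)]
[ 535.66774738 -248.80634871   46.16108746] [179.85844078  -0.27568368   3.86147308] [[216.  51.]
 [304.  51.]
 [221.  97.]
 [217. 196.]
 [230. 339.]]
```

The jaws' rows match the level prediction: ends at row 50, pads to row 91. So the tongs are held level with the tip about 88 mm ahead of the TCP. I'll lift and carry them over to the jig.

```bash
python3 -m jog '0 0 -0.02 0 0 0;0 0 -0.05 0 0 0;0 0 -0.08 0 0 0;0 0 -0.11 0 0 0;0 0 -0.14 0 0 0;0 0 -0.165 0 0 0;0 0 -0.175 0 0 0;0 0 -0.175 0 0 0;0 0 -0.175 0 0 0'; python3 -c "
from h import *
print(rel([451,145.6,134],17),rel([451,145.6,134],17)/18)"
```

```text
time_s: 21.93
ee_pos: [535.0, -248.4, 133.4]
ee_rot: [179.9, -0.2, 3.9]
force: [0.5, 0.4, -1.1]
gripper_width: 42.0
[-0.1144 -0.7976 -0.0034  0.0017 -0.0026 -0.1459] [-6.35555556e-03 -4.43111111e-02 -1.88888889e-04  9.44444444e-05
 -1.44444444e-04 -8.10555556e-03]
```

```bash
python3 -m jog '-0.003 -0.02 0 0 0 0;-0.01 -0.06 0 0 0 -0.01;-0.017 -0.11 0 0 0 -0.02;-0.024 -0.16 0 0 0 -0.03;-0.031 -0.21 0 0 0 -0.04;-0.038 -0.26 0 0 0 -0.05;-0.045 -0.31 0 0 0 -0.06;-0.053 -0.36 0 0 0 -0.07;-0.06 -0.41 0 0 0 -0.08;-0.067 -0.46 0 0 0 -0.09;-0.074 -0.51 0 0 0 -0.1;-0.081 -0.56 0 0 0 -0.11;-0.088 -0.61 0 0 0 -0.12;-0.095 -0.66 0 0 0 -0.13;-0.102 -0.71 0 0 0 -0.14;-0.109 -0.75 0 0 0 -0.146;-0.112 -0.78 0 0 0 -0.146;-0.114 -0.798 -0.003 0.002 -0.003 -0.146;-0.114 -0.798 -0.003 0.002 -0.003 -0.146;-0.114 -0.798 -0.003 0.002 -0.003 -0.146'
cat > meas.py <<'E'
from h import *
import sys
save('wrist',sys.argv[1]); c=calibration('wrist'); s=state()
T=R.from_euler('xyz',s['ee_rot'],degrees=True)
print(s['ee_pos'].round(1),s['ee_rot'].round(1),s['force'].round(1))
for q,z in(('module_mid',33),('module',25),('tongs_tip',s['ee_pos'][2]+4.6)):
    for d in tip_of(q,'wrist')[:2]:
        w=onplane('wrist',d['location'],z,c); print(q,np.round(d['location']),round(d['confidence'],2),w.round(1),'tool xy',T.inv().apply(w-s['ee_pos']).round(1))
im=cv2.imread('pics/'+sys.argv[1])
print('rows px mean (x,y) of levels: tip pred',proj('wrist',[s['ee_pos']+T.apply([88,0,-4.6])],c).round(1))
E
python3 meas.py w12.png
```

```text
time_s: 23.6
ee_pos: [450.8, 145.7, 133.5]
ee_rot: [-180.0, 0.1, 17.1]
force: [-0.5, 0.5, -1.5]
gripper_width: 41.5
[451.  145.3 133.5] [-1.8e+02  1.0e-01  1.7e+01] [-0.1 -0.2 -0. ]
module_mid [255.  81.] 0.92 [532.8 173.8  33. ] tool xy [ 86.7  -3.3 100.4]
module [256.  76.] 0.89 [537.  174.7  25. ] tool xy [ 91.   -2.9 108.4]
rows px mean (x,y) of levels: tip pred [[259.7  74.8]]
```

```bash
python3 - <<'E'
from h import *
im=cv2.cvtColor(cv2.imread('pics/w12.png'),cv2.COLOR_BGR2GRAY)
print('    ',' '.join(f'{x:3d}' for x in range(208,308,3)))
for y in range(46,122,3): print(y,' '.join(f'{v:3d}' for v in im[y,208:308:3]))
s=state();T=R.from_euler('xyz',s['ee_rot'],degrees=True)
for h in(33,41,45): print(h,proj('wrist',[np.r_[(s['ee_pos']+T.apply([x,y,0]))[:2],h] for x,y in((88,0),(78,-10),(98,10))]).round(1).tolist())
E
```

```text
208 211 214 217 220 223 226 229 232 235 238 241 244 247 250 253 256 259 262 265 268 271 274 277 280 283 286 289 292 295 298 301 304 307
46 104 120 121 121 122 215 254 220 125 125 124 124 124 123 125 127 127 128 130 128 127 129 129 126 132 130 235 255 207 132 132 133 128 122
49 108 119 115 107 111 215 254 220 123 124 125 129 125 125 125 125 126 128 130 128 126 126 126 128 126 132 246 255 202 132 114 118 120 121
52 108 119  64  63  62 204 254 219 121 124 126 128 127 128 125 125 129 129 129 126 124 130 126 127 128 131 247 255 200  96  53  57  76 121
55 110 116  69  55  55 179 254 221 121 122 123 125 127 126 126 123 129 127 130 128 124 126 126 128 127 127 246 255 191  76  53  57  74 121
58 109 119  75  57  54 154 254 234 122 122 124 127 127 125 126 124 126 127 129 129 124 126 128 129 128 134 248 255 190  74  57  55  83 120
61 110 119  78  52  60 150 254 234 126 125 125 128 122 127 124 127 127 129 130 126 124 126 127 127 128 138 250 255 173  66  58  62  87 122
64 108 117  85  58  57 130 253 234 118 122 127 124 154 210 208 207 202 193 182 175 165 147 126 126 128 136 250 255 168  54  56  57
[... 2104 characters left out ...]
0 120 206 231 227 131 123 123 125 124 124 124 123 126 114  66  97 127 128 127 127 127 129 126 129 129 131 132 231 184 243 245 156 168
115  70 106 142 226 227 146 124 123 123 124 123 124 125 125 120  67 110 127 124 128 130 124 128 126 129 131 133 132 160 154 242 244 153 167
118  78  85 129 225 227 142 114 115 114 114 117 118 117 120 101  63 102 122 118 121 122 121 125 123 123 129 126 130 127 141 244 242 147 167
121  98 138 157 225 228 151 145 138 145 140 138 138 140 132  87  92 116 136 130 124 132 132 116 123 120 112 126 117 109 141 243 241 167 167
33 [[259.4, 79.3], [246.5, 92.9], [272.6, 65.4]]
41 [[259.4, 79.1], [246.1, 93.1], [273.0, 64.8]]
45 [[259.4, 79.0], [245.9, 93.2], [273.3, 64.5]]
```

The module is square in the view and centred at (257.5,79), against my tip prediction of (259.4,79). That calls for about a -1 mm shift in tool y. I'll descend partway and recheck.

```bash
python3 -m jog '0 -0.002 0.02 0 0 0;0 -0.002 0.05 0 0 0;0 -0.002 0.08 0 0 0;0 -0.002 0.11 0 0 0;0 -0.002 0.135 0 0 0;0 -0.002 0.15 0 0 0;0 -0.002 0.155 0 0 0;0 -0.002 0.155 0 0 0;0 -0.002 0.155 0 0 0'
python3 meas.py w13.png; python3 - <<'E'
from h import *
im=cv2.cvtColor(cv2.imread('pics/w13.png'),cv2.COLOR_BGR2GRAY)
print('    ',' '.join(f'{x:3d}' for x in range(208,311,3)))
for y in range(44,116,4): print(y,' '.join(f'{v:3d}' for v in im[y,208:311:3]))
s=state();T=R.from_euler('xyz',s['ee_rot'],degrees=True)
for h in(41,45): print(h,proj('wrist',[np.r_[(s['ee_pos']+T.apply([x,y,0]))[:2],h] for x,y in((88,0),(78,-10),(98,10))]).round(1).tolist())
E
```

```text
time_s: 24.55
ee_pos: [451.4, 145.8, 56.7]
ee_rot: [-180.0, -0.0, 16.9]
force: [-0.6, 0.0, -0.5]
gripper_width: 42.7
[451.6 146.   56.9] [-180.    -0.    16.9] [ 0.4  0.1 -0.5]
module_mid [253.  76.] 0.57 [535.2 175.3  33. ] tool xy [88.5 -3.7 23.9]
module [255.  76.] 0.56 [535.7 174.   25. ] tool xy [88.6 -2.4 31.9]
module [281. 316.] 0.43 [385.9 110.1  25. ] tool xy [-73.2  15.2  31.8]
rows px mean (x,y) of levels: tip pred [[259.7  74.8]]
     208 211 214 217 220 223 226 229 232 235 238 241 244 247 250 253 256 259 262 265 268 271 274 277 280 283 286 289 292 295 298 301 304 307 310
44 155 253 255 243 124 124 124 127 127 126 125 128 128 128 127 130 129 130 132 128 128 127 130 129 131 129 130 128 135 255 255 255 146 133 131
48 150 251 255 239 128 123 122 126 127 129 125 127 126 129 126 129 130 130 130 130 129 127 127 127 130 128 129 128 150 255 255 248 142 131 131
52 148 244 134  71  60  96 126 127 128 130 126 126 128 127 125 130 129 129 132 129 131 124 127 129 129 128 128 131 153 199  77  74  79 130 134
56 146 245 148  53  57  77 122 127 126 126 162 211 210 208 203 198 185 176 166 1
[... 1466 characters left out ...]
27 200 245 255 197 132 133
100 114 125 185 236 233 133 125 127 128 129 122 107  93  84 117 110  99  81 107 116 113  67  66  79 127 128 130 133 241 210 246 255 190 133 134
104 119 150 175 237 233 133 128 128 124 127 129 129 126 129 128 131 130 129 130 130 118  80  68  77 119 128 130 131 250 202 247 255 181 131 132
108 126 127 171 235 232 139 127 127 128 125 130 128 127 131 129 129 132 131 133 130 126 105  67  68 120 127 131 135 250 202 247 253 173 133 132
112 127  69 124 234 232 137 126 127 126 126 126 129 128 129 126 131 130 128 132 127 132 113  66  81 130 128 130 133 163 150 248 251 170 170 169
41 [[259.6, 76.1], [241.0, 95.7], [278.8, 55.9]]
45 [[259.6, 75.9], [240.6, 95.9], [279.2, 55.2]]
```

```bash
python3 -m jog '0 -0.003 0 0 0 0;0 -0.003 0 0 0 0;0 -0.003 0.015 0 0 0;0 -0.003 0.03 0 0 0;0 -0.003 0.045 0 0 0;0 -0.003 0.053 0 0 0;0 -0.003 0.056 0 0 0;0 -0.003 0.056 0 0 0;0 -0.003 0.056 0 0 0;0 -0.003 0.056 0 0 0'
python3 meas.py w14.png; python3 - <<'E'
from h import *
im=cv2.cvtColor(cv2.imread('pics/w14.png'),cv2.COLOR_BGR2GRAY)
print('    ',' '.join(f'{x:3d}' for x in range(208,311,3)))
for y in range(44,112,5): print(y,' '.join(f'{v:3d}' for v in im[y,208:311:3]))
E
```

```text
time_s: 25.58
ee_pos: [451.2, 147.6, 29.0]
ee_rot: [-180.0, -0.1, 16.9]
force: [0.5, -0.3, -1.4]
gripper_width: 42.0
[451.2 147.6  29.1] [-1.80e+02 -1.00e-01  1.69e+01] [ 0.3 -0.4  0.3]
module [257.  73.] 0.58 [536.2 174.8  25. ] tool xy [89.2 -1.3  4.2]
rows px mean (x,y) of levels: tip pred [[259.7  74.9]]
     208 211 214 217 220 223 226 229 232 235 238 241 244 247 250 253 256 259 262 265 268 271 274 277 280 283 286 289 292 295 298 301 304 307 310
44 253 255 251 131 121 122 124 126 126 124 128 124 125 125 128 124 127 129 126 129 128 127 127 125 128 124 125 128 127 131 127 174 255 255 255
49 253 255 250 123 108 122 125 126 125 124 127 130 129 126 128 126 128 127 126 128 127 125 128 124 128 125 127 127 126 126 113 167 254 255 255
54 252 254 141  58  57  81 123 124 125 124 182 253 254 254 255 255 254 254 254 254 253 251 248 246 237 149 130 129 127  77  54  62 151 255 253
59 252 251 116  62  58  66 121 124 125 125 186 254 254 255 241 181 142 118 133 188 235 255 255 255 254 128 117 116 118  64  59  62 187 255 250
64 252 219 107  62  59  59 122 123  93  78 189 255 254 185 101 101 119 13
[... 658 characters left out ...]
24 128  64  91 126  87  75 224 255 255 254 201  83  86  90  94  91 200 255 255 255 195  67  65  74  73  67 243 255 255 255 190
94 245 228 193 234 207  75  98 124  71  71 219 251 251 252 247 228 202 252 254 253 255 255 255 255 165  68  67  72  95  84 245 255 255 255 172
99 241 253 216 238 233 134 125 122 102  80  75  72  73  77  79  81  85  92 104 106 117 144 152 155 126  70  66  61  82 125 246 255 255 255 159
104 241 250 185 237 234 130 123 128 126 127 126 126 123 116 113 126 128 120 105 109 126 128 129 129 126 118  69  69 115 130 248 255 255 255 150
109 238 226 173 237 233 136 124 129 127 129 127 126 129 127 125 130 128 128 130 130 128 133 126 130 128  86  67  70 104 139 249 255 255 253 142
```

The module is now centred between the jaws: module mid 259.7, jaws mid 259. Squeezing.

```bash
python3 -m jog '0 0 0 0 0 0;0 0 0 0 0 0;0 0 0 0 0 0;0 0 0 0 0 0;0 0 0 0 0 0;0 0 0 0 0 0;0 0 0 0 0 0;0 0 0 0 0 0' -1 28; python3 -m jog '0 0 -0.005 0 0 0;0 0 -0.01 0 0 0;0 0 -0.02 0 0 0;0 0 -0.03 0 0 0;0 0 -0.04 0 0 0;0 0 -0.04 0 0 0;0 0 -0.04 0 0 0;0 0 -0.04 0 0 0'
python3 meas.py w15.png; python3 - <<'E'
from h import *
im=cv2.cvtColor(cv2.imread('pics/w15.png'),cv2.COLOR_BGR2GRAY)
print('    ',' '.join(f'{x:3d}' for x in range(208,311,3)))
for y in range(24,124,5): print(y,' '.join(f'{v:3d}' for v in im[y,208:311:3]))
E
```

```text
time_s: 26.45
ee_pos: [451.2, 147.6, 29.1]
ee_rot: [-180.0, -0.1, 16.9]
force: [0.3, 0.6, 0.1]
gripper_width: 35.4
time_s: 27.12
ee_pos: [451.1, 147.5, 49.2]
ee_rot: [-180.0, -0.1, 16.9]
force: [-0.3, 0.8, -0.6]
gripper_width: 35.1
[451.  147.5  49. ] [-1.80e+02 -1.00e-01  1.69e+01] [ 0.2 -0.3 -0.9]
module_mid [256.  78.] 0.68 [533.8 174.4  33. ] tool xy [87.  -1.6 16.1]
module [257.  76.] 0.61 [535.3 174.7  25. ] tool xy [88.6 -1.4 24.1]
rows px mean (x,y) of levels: tip pred [[259.7  74.9]]
     208 211 214 217 220 223 226 229 232 235 238 241 244 247 250 253 256 259 262 265 268 271 274 277 280 283 286 289 292 295 298 301 304 307 310
24  65 185 223 195 148 103 104 122 119 112  95  74  66  66  67  77  68 107 116 129 129 126 123 124 124 128 126 125 127 124 172 255 255 245 137
29 126 240 254 255 174 123 121 123 123 124 126 124 128 125 121 125 124 127 128 133 127 127 126 121 127 124 127 128 126 123 179 255 255 239 136
34 122 238 254 255 186 122 123 122 123 129 128 123 126 123 123 124 124 129 128 130 127 128 123 123 125 127 129 125 129 126 201 255 255 238 134
39 123 229 254 255 189 120 1
[... 1706 characters left out ...]
 232  68 109 235 239 139  79 109 106 111 111 110 108 102  98 107 103 110 136 138 130 165 255 253 139 200 255 255 226 133 129
104 125 169 250 254 214  68 108 235 239 138  71 105 102  80  94 118 102  87 121  83  68 102 128 128 128 163 255 253 138 212 255 255 204 132 130
109 124 155 244 252 228  71 123 239 238 142 125 126 126 125 128 128 126 130 116  76  69  72 123 128 129 155 255 252 149 220 255 255 199 132 132
114 168 123 122 123 110  69 125 238 237 139 129 128 126 126 128 127 128 128 126  93  65  99 127 127 128 153 252 251 149 135 136 127 134 136 187
119 223 138 121 123  83  63 125 238 235 138 126 128 125 127 126 127 130 129 128 121  70  71 120 127 131 144 249 250 157 135 135 127 120 240 250
```

The module rises with the tongs, unchanged at columns 237–281 between the pads. I'll lift to about 10 cm above the seat.

```bash
python3 -m jog '0 0 -0.01 0 0 0;0 0 -0.025 0 0 0;0 0 -0.045 0 0 0;0 0 -0.065 0 0 0;0 0 -0.085 0 0 0;0 0 -0.105 0 0 0;0 0 -0.125 0 0 0;0 0 -0.145 0 0 0;0 0 -0.157 0 0 0;0 0 -0.16 0 0 0;0 0 -0.16 0 0 0;0 0 -0.16 0 0 0;0 0 -0.16 0 0 0;0 0 -0.16 0 0 0'
python3 meas.py w16.png; python3 - <<'E'
from h import *
im=cv2.cvtColor(cv2.imread('pics/w16.png'),cv2.COLOR_BGR2GRAY)
for y in range(44,104,7): print(y,' '.join(f'{v:3d}' for v in im[y,208:311:3]))
s=state();print(s['time_s'],s['gripper_width'],s['qvel'].round(2))
for cam in('side','scene'):
    grab_frame(cam)
    for q,z in(('module_mid',s['ee_pos'][2]+4.6),('knob_grip',74)):
        print(cam,q,[(np.round(d['location']),round(d['confidence'],2),onplane(cam,d['location'],z).round(0)) for d in tip_of(q,cam)][:2])
E
```

```text
time_s: 28.48
ee_pos: [450.5, 147.3, 128.4]
ee_rot: [-180.0, 0.0, 16.9]
force: [0.8, -0.2, -1.0]
gripper_width: 35.3
[450.6 147.4 128.4] [-180.     0.    16.9] [ 0.4 -0.4 -0.8]
module_mid [259.  76.] 0.55 [536.6 174.   33. ] tool xy [90.1 -0.4 95.4]
module_mid [238. 320.] 0.22 [325.4 130.2  33. ] tool xy [-124.8  -20.    95.5]
module [258.  74.] 0.86 [538.4 175.3  25. ] tool xy [ 92.2  -1.1 103.4]
rows px mean (x,y) of levels: tip pred [[259.7  74.8]]
44  68 101 108 114 116 155 252 252 132 120 122 125 125 123 120 113 126 127 129 130 126 123 126 127 127 128 136 249 255 171 132 128 132 130 121
51 102 117 120 122 120 162 251 216  86  91 132 144 148 146 146 148 148 150 149 151 150 150 152 151 129  89 102 230 255 166 132 133 126 131 123
58 110 120 119 119 119 161 248 142  56  62 219 249 250 251 249 237 209 171 216 239 253 255 255 255 215  59  60 183 254 156 130 132 131 130 123
65 109 116 121 119 121 150 250 172  53  64 221 253 240 132  95 100 145 161 139 113 113 162 251 255 216  55  56 207 254 144 130 133 129 129 134
72 105 117 120 122 122 155 250 178  56  67 217 248 130  90 154 215 215 2
[... 355 characters left out ...]
9
93 120 105  65  66  63  76 157 232 216 115 189 252 251 248 221 189 152 155 244 242 254 254 254 254 194 160 253 255 219 131 130 129 128 117 161
100 127 114  70  64  63  74 154 232 235 132  64  66  75  72 109 126 128 129 129 128 130 126 128 129 127 159 251 253 204 130 129 130 127 119 164
28.6833 35.67556703549317 [ 0.01 -0.11 -0.08  0.05 -0.12  0.01]
side module_mid [(array([209., 212.]), 0.37, array([533., 172., 133.]))]
side knob_grip [(array([196., 218.]), 0.65, array([576., 180.,  74.]))]
scene module_mid [(array([285., 154.]), 0.44, array([537., 168., 133.])), (array([284., 152.]), 0.33, array([531., 170., 133.]))]
scene knob_grip [(array([298., 171.]), 0.46, array([579., 192.,  74.]))]
```

The module is held with its middle at about z 133 mm, seen at the same spot by the side and scene cameras. It is steady and level, so I'm handing in.

```bash
python3 -m jog '0 0 0 0 0 0;0 0 0 0 0 0;0 0 0 0 0 0;0 0 0 0 0 0' && python3 -c "
from workcell import *
print(job_done())"
```

```text
time_s: 29.32
ee_pos: [450.9, 147.5, 128.9]
ee_rot: [-180.0, -0.0, 16.9]
force: [0.3, 0.6, -0.7]
gripper_width: 35.2
the job is handed in; nothing more can be done
None
```

I handed the job in at 29.3 s, with the tongs holding the module lens up and level about 10 cm above its seat. The hand-in reports no verdict, so success rests on my own checks.

**What I did:** I turned the dark jig's knob about 74° clockwise; the pictures then showed the tab off the module. I regripped the steel tongs about 13 mm behind their origin, put the jaws over the module, squeezed with 28 N and lifted.

**Last checks:**
- **Height:** the underside was at about 124 mm. I worked this out from the tool height, and the side and scene cameras saw the module in the matching place.
- **Hold:** the fingers stopped at 35.2 mm over the grips, where about 36 mm means closed on the module. The module stayed in the same spot between the pads in the wrist picture through the lift, but I could not measure the jaw force itself.
- **Knob:** I saw it open right after turning it, and the later network detections only confirmed its position, not its angle.
- **Other loose things:** I did not re-measure them at the end; nothing I did went near them.

**What went wrong on the way or disagreed:**
- **Fingertips:** they appeared about level with the TCP, not 22 mm ahead of it. The first pinch of the knob closed on air above the wing.
- **First tongs grip:** the tongs pitched jaws up. I laid them back down, which shifted them about 9 mm, and gripped again.
- **Module position:** the network's estimates scattered by 2–3 mm, so I centred the jaws from the picture pixels instead.

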